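Clear the tumbler and turn the dish to the gauge

ROBOT

A 6-joint arm with a two-finger parallel gripper is mounted at the origin on the work surface. World frame = base frame: x ahead of the robot, y to its left, z up, the work surface at z = 0. Lengths are in m, angles in degrees, forces in N, time in s.
With the tool pointing down it reaches from about 0.4 to 0.825 m from the base axis. Payload 7 kg.
Tool frame: the origin (TCP) lies on the centre line of the jaws, within the pads' length; the fingertips stand 19 mm ahead of it and the grasp point (between the pads) is the TCP (r.tips_ahead is the distance from the TCP to the fingertips, in m); z points along the fingers, y is the line along which they close (so a half turn about z gives the same grasp; the last joint's range is limited). The gripper opens to 88 mm and grips with 3 to 60 N. Pads are 19 mm wide; open, the fingers measure 130 mm over their backs; the gripper's body (78 mm by 193 mm) begins 47 mm behind the grasp point.
Start: joints at [-53.738, 20.546, 0.682, 0, -70.136, -16.507], TCP at [0.228, -0.635, 0.246] pointing down, gripper open.
Joint ranges: [-176.03, 176.03], [-82.01, 121.73], [-58.28, 71.71], [-173.87, 95.51], [-174.79, -0.11], [-173.66, 173.66]. Speed limits (degrees/s): [136.94, 136.94, 172.46, 180, 180, 180].

INTERFACE

Orientations are given as [roll, pitch, yaw] about the fixed x, y, z axes, in that order (R = Rz(yaw) Ry(pitch) Rx(roll)).
In Python, from plant import r, viewer, close_job gives the robot as it stands. The module is installed in compiled form; this text tells all that it offers.
- The arm moves only by the tool arm_command, never from a script. Its arguments are lists of equal length, an entry for each row: "travel": the shift along the world's x, y, z scaled (see below), a list of three; "delta_rot": the turn, a rotation vector about the world's x, y, z scaled (see below), a list of three. In form: {"travel": [[dx, dy, dz], ...], "delta_rot": [[rx, ry, rz], ...]}. A call has 1 to 20 rows; each row is the pose to reach, as a shift and turn from the pose commanded when the call began; what a row does not reach only later rows make up. The controller multiplies each number of a shift by 0.5 m and each number of a turn by 90 degrees. A row lasts 1/8 s, in which the tool goes at most 62.5 mm and 10.7 degrees, less where a joint would pass 70% of its speed; a pose out of reach is approached as far as the arm can. A call with a number of a shift or a turn outside -1 to 1 is refused whole. A call with a gripper value outside its range is refused whole. "grip" is the opening, from 0 (shut) to 1 (fully open), set as the call begins (left out, the last holds). The fingers move at their own pace and stop on an object; "newtons" is the grip in N (left out, the last holds). Time passes only in rows, so rows that repeat a pose let the fingers close. It gives the time, the measured TCP pose, the force, the opening and the grip force at its end, in the units of the state.
- r.get_state(): the state, without advancing time (a new reading comes with each control period).
- viewer.capture(name): name is "scene" or "side" or "wrist"; returns a dict with "img" (384x512x3 uint8, red, green, blue), "camera_matrix" (3x3 intrinsics, pixels), "distortion" ([k1, k2, p1, p2, k3] as OpenCV has them; the pictures are not rectified), "R" (3x3) and "t" (3): a world point X has camera coordinates R X + t; the wrist camera has in their place "mount" (4x4, takes a point from camera to tool coordinates, whose origin is the TCP and whose axes are the flange's). Camera axes: x right, y down, z forward; pixel columns grow to the right and rows downward; lengths in m; the calibration is good to about 2 mm. A picture is of the moment at which its call begins: read the wrist's pose just before it. There is no depth.
- close_job(): hands the job in; it is judged then, once.
The state is a dict: "time_s": time; "joints": joint angles; "qd": joint speeds; "joint_torque": joint torques, N m; "tcp_pos": TCP position; "eef_rot": TCP orientation; "contact_force": force on the tool from outside, world axes, zero at the start; "moment": the same for the moment, N m; "gripper_width": finger opening in m; "gripper_force": force on a finger pad.
Only numpy, scipy, OpenCV 4.12 (cv2) and the standard library are available. Lean on these libraries where they do the work, as an engineer would, in place of code of your own. Each camera call takes 0.05 s, during which the arm holds its last target. There are 200 camera calls.

TASK

On the banding wheel sits a white dish with one handle, and a tumbler stands in the way between the wheel and its pointer gauge. First move that tumbler, upright, well onto the square wooden board and let go; then push the dish's handle round until it points straight at the pin of the gauge, leaving the bowl, the mug and the other tumbler where they are.

Things in the scene. Friction and masses are not known exactly. Their poses are not given: they have to be found in the camera images.
- wheel: Fixed banding wheel (potter's turntable) and its gauge; place and yaw vary. Origin on the wheel's axis at table height, z up, x axis from the wheel's axis to the gauge. Round aluminium head 200 mm across, z 58 to 72 mm. The gauge, also fixed, is a post at x = 226 mm, 124 mm tall, base 54 mm across, with a 10 mm level pin at z = 98 mm that points at the axis and ends at x = 190 mm
- dish (a joint): Angle (rad) of the turning head and the white dish held on it by pads: 0 when the dish's handle points at the gauge, growing clockwise seen from above. Starts at 1.0 to 2.9; turns freely past 0. Stiff (0.12 N m, about 1 N at the handle); stops within about 2 degrees when no longer pushed. Dish: 168 mm across the rim, rim 110 mm above the table
- handle_tip (a point): Centre of the outer end of the dish's handle, 185 mm from the wheel's axis, 98 mm above the table. The handle is one straight radial bar with a rounded end, 24 mm wide, 16 mm thick (z 90 to 106 mm), clear of the dish from 85 to 185 mm from the axis
- mark (a point): Fixed point just off the gauge pin's end, on the wheel's x axis at 185 mm from the axis and 98 mm up: where the centre of the handle's end must be
- tumbler: Loose terracotta tumbler in the way: plain, no handle, open top, 115 mm tall, 54 mm across the foot, 60 mm across the rim, wall 4 mm, 0.15 to 0.31 kg. Origin at the centre of its underside, z up. Starts on the table near the mark, 138 to 153 mm from the wheel's axis and within 28 mm of the line to the gauge, in the handle's path
- board: Fixed square wooden board, 150 x 150 mm, 12 mm thick (top at 12 mm), lying on the table to the left or right of the wheel. Origin at the centre of its underside, axes along its edges
- bowl: Bystander: loose terracotta bowl, 124 mm across, 50 mm tall, on the other side of the wheel from the board. Origin at the centre of its underside
- mug: Bystander: loose terracotta mug with a handle, 76 mm across, 85 mm tall, far right. Origin at the centre of its underside
- spare: Bystander: second tumbler, same as the first, standing far left well outside the handle's circle. Origin at the centre of its underside
Mind the look-alikes: they are no part of the job. What is shaped like the tumbler but blue is not meant.

How it is judged:
By the outcome, as a careful person would: the job done as asked, in the order asked, and still so for the second after the job is handed in, with the robot touching nothing.
It also fails if it takes over 64 s, if anything falls off the work surface, if the arm or the gripper's body presses on something with over 40 N, if the wrist force passes 120 N, or if a joint passes its speed limit or range.

## Working session

There is one attempt and no reset: what is moved stays moved. The work goes in short steps, Python scripts to look and compute and a tool call to move; the robot and the scene stay as the last step left them, time stands still between calls to the robot, and variables do not carry over. Pictures are saved under pics/ and viewed, at most 13 in all, crops included, and the job is handed in when it is done.

Besides the shell and the picture viewer there is one more tool, called after ">>>" as a command line: name --argument value ..., lists and objects as JSON in quotes. arm_command: Moves the arm, as the interface text tells. Shifts and turns lie within -1 to 1; 1 stands for 0.5 m of shift or 90 degrees of turn. Its arguments: {"type":"object","properties":{"travel":{"type":"array"},"delta_rot":{"type":"array"},"grip":{"type":"number"},"newtons":{"type":"number"}},"required":["travel","delta_rot"]}

```bash
mkdir -p pics; cat > h.py <<'E'
import numpy as np, cv2
from scipy.spatial.transform import Rotation as Ro
from plant import r, viewer, close_job
def cap(n):
    s=r.get_state(); c=viewer.capture(n); c['img']=np.array(c['img']); K=np.array(c['camera_matrix']);c['K']=K;c['D']=np.array(c['distortion'],float)
    if n=='wrist':
        T=np.eye(4);T[:3,:3]=Ro.from_euler('xyz',s['eef_rot'],degrees=True).as_matrix();T[:3,3]=s['tcp_pos']
        M=T@np.array(c['mount']); c['R']=M[:3,:3].T; c['t']=-c['R']@M[:3,3]
    c['R']=np.array(c['R']);c['t']=np.array(c['t']).ravel()
    c['o']=-c['R'].T@c['t']
    return c
def ray(c,p):
    u=cv2.undistortPoints(np.array(p,float).reshape(-1,1,2),c['K'],c['D']).reshape(-1,2)
    d=np.c_[u,np.ones(len(u))]@c['R']; return d/np.linalg.norm(d,axis=1)[:,None]
def plane(c,p,z):
    d=ray(c,p); return c['o']+d*((z-c['o'][2])/d[:,2])[:,None]
def tri(l):
    A=np.zeros((3,3));b=np.zeros(3)
    for c,p in l:
        d=ray(c,[p])[0];P=np.eye(3)-np.outer(d,d);A+=P;b+=P@c['o']
    return np.linalg.solve(A,b)
def proj(c,X):
    return cv2.projectPoints(np.array(X,float).reshape(-1,1,3),cv2.Rodrigues(c['R'])[0],c['t'],c['K'],c['D'])[0].reshape(-1,2)
def save(img,n): cv2.imwrite('pics/'+n,img[:,:,::-1])
E
cat > a.py <<'E'
from h import *
import pickle
C={n:cap(n) for n in('scene','side','wrist')}
pickle.dump(C,open('c0.pkl','wb'))
for n in('scene','side'): save(cv2.resize(C[n]['img'],(800,600),interpolation=cv2.INTER_CUBIC),n+'0.png'); print(n,C[n]['o'],C[n]['R'][2])
print(r.get_state())
E
python3 a.py
```

```text
scene [1.03393385 0.37553365 0.89396097] [-0.47357624 -0.37565488 -0.79662347]
side [0.03094284 0.78122218 1.12193626] [ 0.37944965 -0.56048173 -0.73612376]
{'time_s': 0.15, 'joints': array([-5.37387727e+01,  2.05813291e+01,  6.48949930e-01, -1.25410247e-02,
       -7.01344978e+01, -1.65058933e+01]), 'qd': array([ 0.02413012, -0.16127289,  0.12823671, -0.02343173, -0.012432  ,
       -0.01864806]), 'joint_torque': array([-7.44853678e-04, -5.83276498e+01,  2.93289202e+01,  7.00116009e+00,
        8.77205021e-03, -1.29212235e-04]), 'tcp_pos': array([ 0.22801397, -0.63499718,  0.24487587]), 'eef_rot': array([ 1.79932529e+02, -7.69689466e-03, -1.60248930e+02]), 'contact_force': array([-0.05025412,  0.60457023,  0.34475586]), 'moment': array([-0.02828518,  0.01099032, -0.05519978]), 'gripper_force': 0.0, 'gripper_width': 0.087431805700056}
```

View pics/scene0.png

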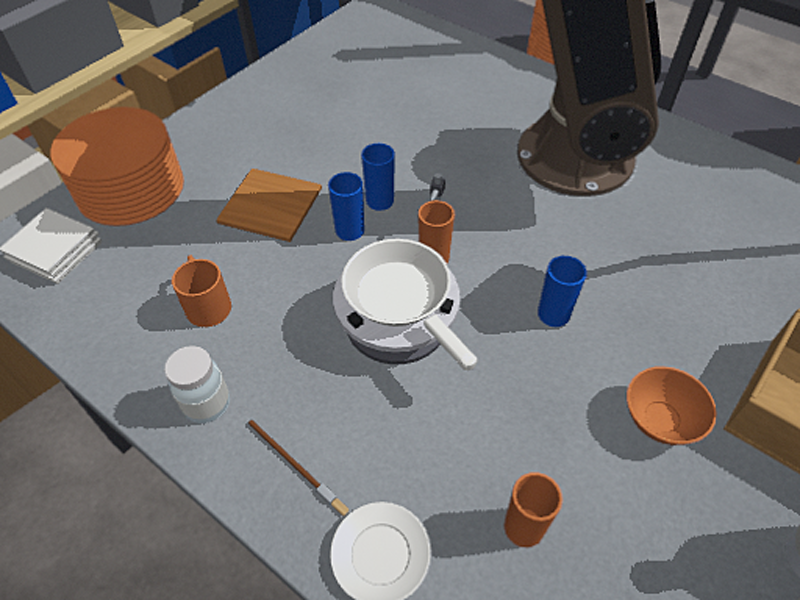

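View pics/side0.png

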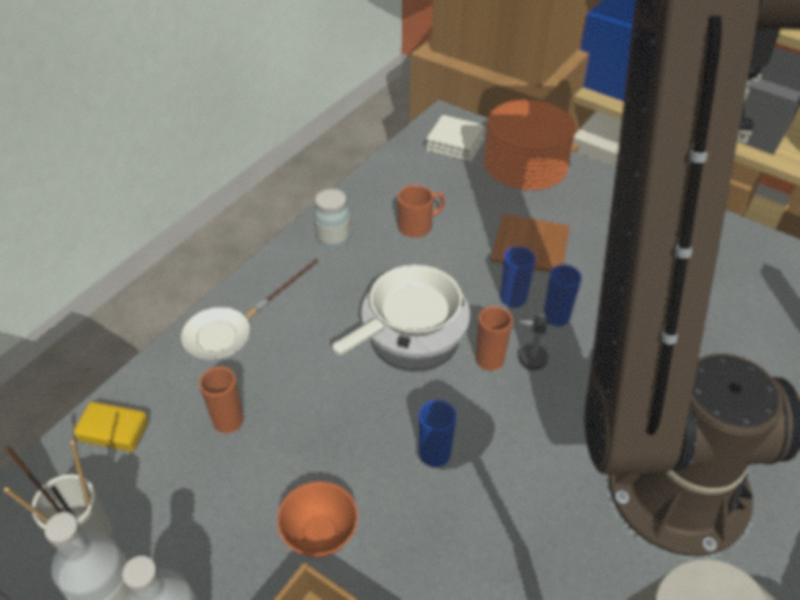

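The scene picture (800 px) shows several look-alikes:
- Terracotta tumbler next to the gauge at (436,230).
- Terracotta spare at (532,510).
- Blue tumblers at (347,205), (379,175) and (562,290).
- Mug at (200,292).

The one I want is (436,230), at (493,337) in the side view. The gauge is at (437,190), the board at (270,205) and the handle end at (470,362).

```bash
cat > b.py <<'E'
from h import *
import pickle
def comp(m,p):
    n,l=cv2.connectedComponents(m.astype(np.uint8)); k=l[int(p[1]),int(p[0])]; assert k,p
    return (l==k)
def cont(m): return max(cv2.findContours(m.astype(np.uint8),cv2.RETR_EXTERNAL,cv2.CHAIN_APPROX_NONE)[0],key=len).reshape(-1,2).astype(float)
def circ(P,R,tol=.0015,seed=0):
    g=np.random.default_rng(seed);best=(0,)
    for _ in range(3000):
        a,b=P[g.choice(len(P),2,False)];d=b-a;L=np.hypot(*d)
        if L<.3*R or L>2*R: continue
        h=np.sqrt(R*R-L*L/4)
        for s in(1,-1):
            c=(a+b)/2+s*h*np.array([-d[1],d[0]])/L
            n=(abs(np.hypot(*(P-c).T)-R)<tol).sum()
            if n>best[0]: best=(n,c)
    c=best[1]
    for _ in range(5):
        e=P-c;q=np.hypot(*e.T);i=abs(q-R)<tol*1.5
        c=c+np.linalg.lstsq(e[i]/q[i,None],q[i]-R,rcond=None)[0]
    return c,best[0]
def masks(c):
    hsv=cv2.cvtColor(c['img'],cv2.COLOR_RGB2HSV);H,S,V=[hsv[...,k].astype(int) for k in range(3)]
    return dict(t=((H<13)|(H>174))&(S>120)&(V>50), w=(S<45)&(V>185), b=(H>105)&(H<130)&(S>130), wood=(H<20)&(S>90)&(V>50))
E
cat > m.py <<'E'
from b import *
C=pickle.load(open('c0.pkl','rb'))
k=1.5625
pt={'scene':dict(tum=(436,240),spare=(532,530),dish=(390,295),board=(270,205),b1=(347,215),b2=(379,190),b3=(560,305)),
'side':dict(tum=(493,345),spare=(224,410),dish=(415,308),board=(525,240),b1=(516,285),b2=(562,305),b3=(436,445))}
for n in pt:
    c=C[n];M=masks(c)
    for o,p in pt[n].items():
        p=np.array(p)/k
        key={'d':'w','b':'b'}.get(o[0],'t')
        if o=='board': key='wood'
        try: m=comp(M[key],p)
        except AssertionError:
            print(n,o,'miss',c['img'][int(p[1]),int(p[0])]);continue
        q=cont(m)
        if o=='board':
            P=plane(c,q,.012)[:,:2].astype(np.float32);print(n,o,cv2.minAreaRect(P),m.sum());continue
        R=.084 if o=='dish' else .03
        for z in ([.10,.11,.12] if o=='dish' else [.105,.115,.125] if o=='tum' else [.115]):
            x,v=circ(plane(c,q,z)[:,:2],R);print(n,o,z,x.round(4),v,len(q))
            if (o,z)==('dish',.11):
                ys,xs=np.nonzero(m);P=plane(c,np.c_[xs,ys],.106)[:,:2]-x;rr=np.hypot(*P.T);i=rr>.11
                d=P[i].mean(0);print('  handle dir',np.degrees(np.arctan2(d[1],d[0])),'rmax',rr.max(),i.sum())
    cx=proj(c,[[0,0,0]])
s=C['scene']['img'][95:255,200:330];d=C['side']['img'][150:270,220:400]
a=cv2.resize(s,(487,600),interpolation=3)
save(a,'crop_scene.png');save(cv2.resize(d,(800,533),interpolation=3),'crop_side.png')
E
python3 m.py
```

```text
scene tum 0.105 [ 0.3908 -0.0637] 30 94
scene tum 0.115 [ 0.3995 -0.0581] 28 94
scene tum 0.125 [ 0.4085 -0.0531] 26 94
scene spare 0.115 [0.7063 0.3179] 51 117
scene dish 0.1 [ 0.5374 -0.0308] 97 357
scene dish 0.11 [ 0.5451 -0.0245] 85 357
  handle dir 66.78240015788236 rmax 0.18043232035428425 315
scene dish 0.12 [ 0.5528 -0.0194] 74 357
scene board ((0.4857162535190582, -0.37810373306274414), (0.155248761177063, 0.15253961086273193), 19.922182083129883) 1950
scene b1 0.115 [ 0.438  -0.2195] 23 105
scene b2 0.115 [ 0.3465 -0.2253] 23 103
scene b3 0.115 [0.3747 0.1699] 31 112
side tum 0.105 [ 0.3996 -0.0639] 28 95
side tum 0.115 [ 0.3962 -0.0551] 25 95
side tum 0.125 [ 0.3923 -0.0462] 25 95
side spare 0.115 [0.6986 0.3174] 26 97
side dish 0.1 [ 0.5455 -0.0353] 55 185
side dish 0.11 [ 0.5399 -0.0263] 51 185
  handle dir nan rmax 0.09060439573090368 0
side dish 0.12 [ 0.5342 -0.0177] 46 185
side board ((0.48160862922668457, -0.3798590898513794), (0.14598630368709564, 0.15202827751636505), 19.58016014099121) 1053
side b1 miss [39 46 77]
side b2 0.115 [ 0.3366 -0.2223] 18 92
side b3 0.115 [0.3722 0.175 ] 28 101m.py:23: RuntimeWarning: Mean of empty slice.
  d=P[i].mean(0);print('  handle dir',np.degrees(np.arctan2(d[1],d[0])),'rmax',rr.max(),i.sum())
  ret = um.true_divide(
```

View pics/crop_scene.png

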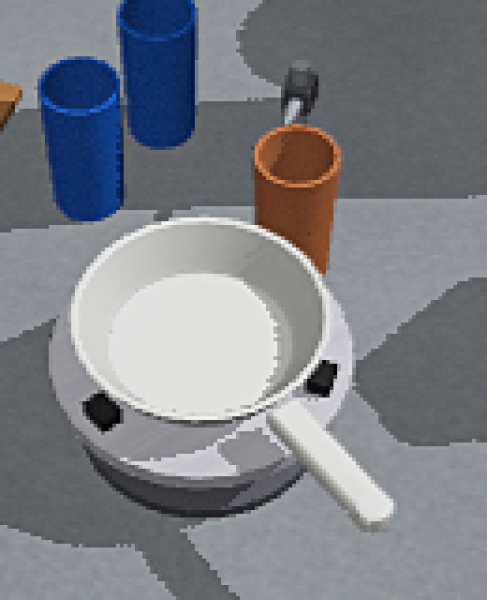

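View pics/crop_side.png

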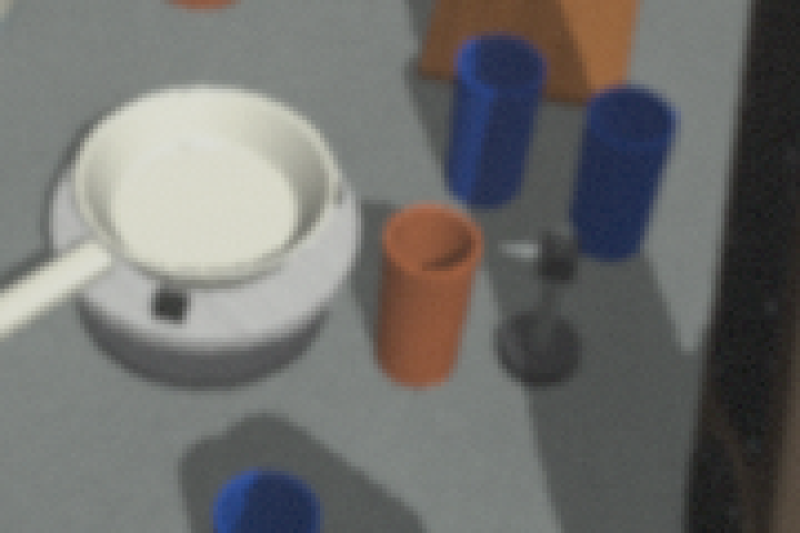

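The crops show the terracotta tumbler at (296,190) in the scene crop, next to the dark gauge post whose cap is at (302,75). In the side crop the tumbler is at (425,290), the cap at (560,240) and the pin end at (503,248). So the choice is right. Next I'll triangulate the gauge and plan a close wrist view.

```bash
cat > g.py <<'E'
from b import *
C=pickle.load(open('c0.pkl','rb'));S,D=C['scene'],C['side']
cap_=tri([(S,(280.6,115)),(D,(346,204.5))]);print('cap',cap_.round(4))
print('base',plane(D,[(341,228.8)],.01).round(4),'pin',plane(D,[(333.2,205.8)],.098).round(4))
# handle end: scene crop end centre (375,512), side pixel
print('handle end', tri([(S,(200+375/3.746,95+512/3.75)),(D,(338/1.5625,347/1.5625))]).round(4))
print('rim tri', tri([(S,(200+298/3.746,95+156/3.75)),(D,(220+433/4.444,150+238/4.444))]).round(4))
w=C['wrist']; print(np.array(viewer.capture('wrist')['mount']).round(3),w['K'].round(0))
E
python3 g.py
```

```text
cap [ 0.3307 -0.1035  0.1142]
base [[ 0.3298 -0.1031  0.01  ]] pin [[ 0.3626 -0.0936  0.098 ]]
handle end [0.5911 0.1415 0.1015]
rim tri [ 0.3966 -0.0591  0.115 ]
[[ 0.001 -0.968 -0.252  0.068]
 [ 1.     0.001  0.     0.   ]
 [-0.    -0.252  0.968 -0.139]
 [ 0.     0.     0.     1.   ]] [[333.   0. 249.]
 [  0. 333. 187.]
 [  0.   0.   1.]]
```

>>> arm_command --travel '[[0.06,0.1,0.08],[0.14,0.3,0.15],[0.22,0.5,0.2],[0.3,0.7,0.24],[0.4,0.9,0.24],[0.5,1,0.24],[0.5,1,0.24],[0.5,1,0.24],[0.5,1,0.24],[0.5,1,0.24],[0.5,1,0.24],[0.5,1,0.24]]' --delta_rot '[[0,0,0],[0,0,0],[0,0,0],[0,0,0],[0,0,-0.04],[0,0,-0.08],[0,0,-0.08],[0,0,-0.08],[0,0,-0.08],[0,0,-0.08],[0,0,-0.08],[0,0,-0.08]]' --grip 1

```text
time_s: 1.7
tcp_pos: [0.4776, -0.1359, 0.3654]
eef_rot: [180.0, -0.0, -167.5]
contact_force: [-0.0, -0.2, 0.5]
gripper_width: 0.0877
gripper_force: 0.0
```

```bash
cat > w.py <<'E'
from b import *
import sys
c=cap('wrist');pickle.dump(c,open(sys.argv[1]+'.pkl','wb'))
save(cv2.resize(c['img'],(800,600),interpolation=3),sys.argv[1]+'.png');M=masks(c)
def near(m,X): 
    p=proj(c,[X])[0]; return comp(m,p)
for nm,m,X,R,z in(('tum',M['t'],(.387,-.07,.10),.03,.115),('dish',M['w'],(.5425,-.0255,.1),.084,.11)):
    try:
        q=cont(near(m,X))
        for zz in (z-.01,z,z+.01): print(nm,zz,[ (a.round(4),v) for a,v in [circ(plane(c,q,zz)[:,:2],R)]],len(q))
        print(q.min(0),q.max(0))
    except Exception as e: print(nm,repr(e))
print(proj(c,[(.3626,-.0936,.098),(.33,-.103,.124),(.397,-.058,.115),(.5425,-.0255,.11)])*1.5625)
E
python3 w.py w1
```

```text
tum 0.10500000000000001 [(array([ 0.3963, -0.0589]), np.int64(115))] 159
tum 0.115 [(array([ 0.3967, -0.0619]), np.int64(95))] 159
tum 0.125 [(array([ 0.3961, -0.0654]), np.int64(84))] 159
[294.  78.] [355. 130.]
dish 0.1 [(array([ 0.5491, -0.0272]), np.int64(160))] 690
dish 0.11 [(array([ 0.5236, -0.0387]), np.int64(140))] 690
dish 0.12 [(array([ 0.5233, -0.0428]), np.int64(163))] 690
[249. 144.] [389. 242.]
[[478.46852432 106.17234403]
 [484.27292255  48.54770733]
 [517.40281458 164.52288879]
 [504.26765543 354.70916062]]
```

View pics/w1.png

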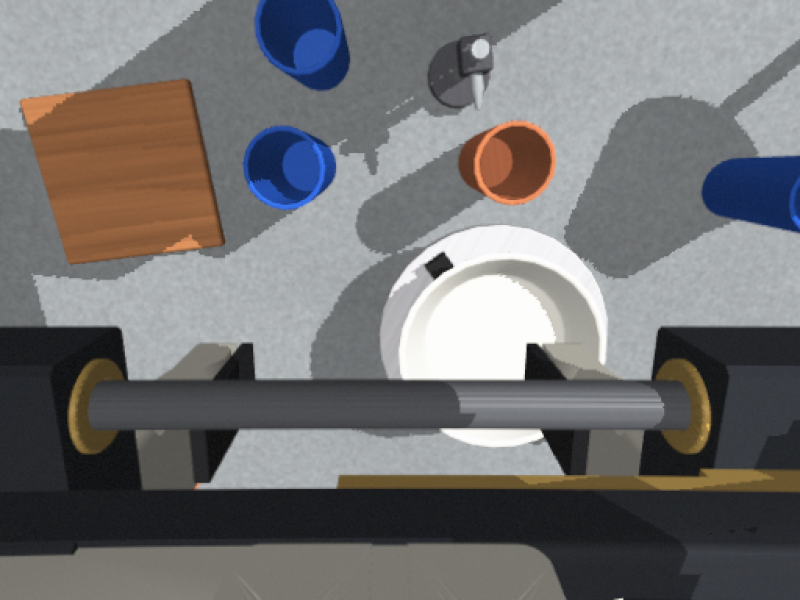

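The wrist view shows the tumbler rim at (514,163), the pin end at (478,107), the post top at (480,48) and the board around (125,172), all matching the two-view estimates. Tumbler is at about (0.3975, -0.060). Grasping now.

>>> arm_command --travel '[[-0.08,0.07,0],[-0.161,0.15,0],[-0.161,0.15,-0.08],[-0.161,0.15,-0.18],[-0.161,0.15,-0.28],[-0.161,0.15,-0.34],[-0.161,0.15,-0.34],[-0.161,0.15,-0.34]]' --delta_rot '[[0,0,0],[0,0,0],[0,0,0],[0,0,0],[0,0,0],[0,0,0],[0,0,0],[0,0,0]]'

```text
time_s: 2.75
tcp_pos: [0.3984, -0.0607, 0.1969]
eef_rot: [-180.0, 0.1, -167.5]
contact_force: [0.2, 0.3, 0.8]
gripper_width: 0.0875
gripper_force: 0.0
```

>>> arm_command --travel '[[0,0,-0.07],[0,0,-0.14],[0,0,-0.2],[0,0,-0.204],[0,0,-0.204],[0,0,-0.204]]' --delta_rot '[[0,0,0],[0,0,0],[0,0,0],[0,0,0],[0,0,0],[0,0,0]]'

```text
time_s: 3.5
tcp_pos: [0.3988, -0.06, 0.0951]
eef_rot: [180.0, 0.2, -167.4]
contact_force: [0.5, -0.9, 0.3]
gripper_width: 0.0876
gripper_force: 0.0
```

>>> arm_command --travel '[[0,0,0],[0,0,0],[0,0,0],[0,0,0],[0,0,0],[0,0,0],[0,0,0],[0,0,0]]' --delta_rot '[[0,0,0],[0,0,0],[0,0,0],[0,0,0],[0,0,0],[0,0,0],[0,0,0],[0,0,0]]' --grip 0 --newtons 15

```text
time_s: 4.5
tcp_pos: [0.3978, -0.0603, 0.0936]
eef_rot: [-180.0, 0.0, -167.4]
contact_force: [1.3, -1.4, 3.5]
gripper_width: 0.0591
gripper_force: 15.0
```

>>> arm_command --travel '[[0,0,0.04],[0,0,0.1],[0,0,0.17],[0,0,0.24],[0,0,0.3],[0,0,0.33],[0,0,0.34],[0.01,-0.05,0.34],[0.03,-0.12,0.34],[0.05,-0.2,0.34],[0.08,-0.29,0.34],[0.1,-0.38,0.34],[0.12,-0.46,0.34],[0.15,-0.54,0.34],[0.16,-0.59,0.34],[0.172,-0.63,0.34],[0.172,-0.638,0.34],[0.172,-0.638,0.34],[0.172,-0.638,0.34]]' --delta_rot '[[0,0,0],[0,0,0],[0,0,0],[0,0,0],[0,0,0],[0,0,0],[0,0,0],[0,0,0],[0,0,0],[0,0,0],[0,0,0],[0,0,0],[0,0,0],[0,0,0],[0,0,0],[0,0,0],[0,0,0],[0,0,0],[0,0,0]]'

```text
time_s: 6.88
tcp_pos: [0.4836, -0.3785, 0.2637]
eef_rot: [180.0, 0.0, -167.4]
contact_force: [-0.1, -0.0, -1.4]
gripper_width: 0.0591
gripper_force: 15.0
```

```bash
python3 - <<'E'
from b import *
out=[]
s=r.get_state();print(s['tcp_pos'],s['joints'].round(1),s['gripper_width'],s['contact_force'])
for n in('scene','wrist'):
    c=cap(n); out.append(cv2.resize(c['img'],(400,300),interpolation=3))
save(np.hstack(out),'held.png')
E
```

```text
[ 0.48355242 -0.37851429  0.26371443] [-19.9  14.2  -5.8  -0.  -69.9 -57.5] 0.0591393841466947 [-0.12171306 -0.04297255 -1.38489657]
```

View pics/held.png

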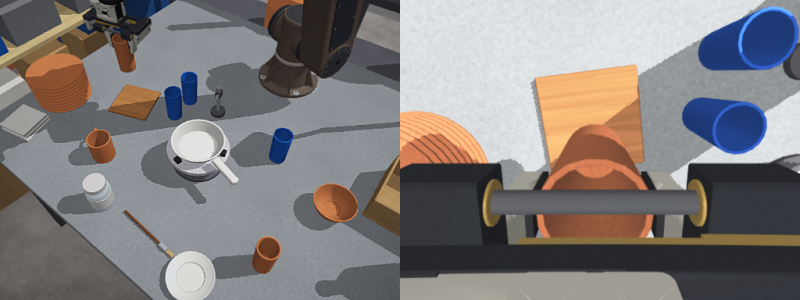

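The tumbler is held upright above the board. Lowering it.

>>> arm_command --travel '[[0,0,-0.05],[0,0,-0.13],[0,0,-0.2],[0,0,-0.26],[0,0,-0.29],[0,0,-0.3],[0,0,-0.306],[0,0,-0.311],[0,0,-0.313],[0,0,-0.313]]' --delta_rot '[[0,0,0],[0,0,0],[0,0,0],[0,0,0],[0,0,0],[0,0,0],[0,0,0],[0,0,0],[0,0,0],[0,0,0]]'

```text
time_s: 8.22
tcp_pos: [0.4837, -0.3793, 0.1074]
eef_rot: [-180.0, 0.0, -167.5]
contact_force: [-0.3, 0.2, -2.0]
gripper_width: 0.0595
gripper_force: 15.0
```

>>> arm_command --travel '[[0,0,-0.002],[0,0,-0.003],[0,0,-0.003],[0,0,-0.003]]' --delta_rot '[[0,0,0],[0,0,0],[0,0,0],[0,0,0]]'

```text
time_s: 8.72
tcp_pos: [0.4837, -0.3793, 0.1057]
eef_rot: [-180.0, 0.0, -167.4]
contact_force: [-0.5, -0.2, -1.1]
gripper_width: 0.059
gripper_force: 15.0
```

>>> arm_command --travel '[[0,0,-0.001],[0,0,-0.001],[0,0,-0.001]]' --delta_rot '[[0,0,0],[0,0,0],[0,0,0]]'

```text
time_s: 9.1
tcp_pos: [0.4838, -0.3794, 0.1057]
eef_rot: [-180.0, 0.0, -167.4]
contact_force: [-1.9, 1.8, 5.8]
gripper_width: 0.0593
gripper_force: 15.0
```

>>> arm_command --travel '[[0,0,0],[0,0,0],[0,0,0],[0,0,0],[0,0,0.03],[0,0,0.1],[0,0,0.2],[0,0,0.3],[0,0,0.36],[0,0,0.36]]' --delta_rot '[[0,0,0],[0,0,0],[0,0,0],[0,0,0],[0,0,0],[0,0,0],[0,0,0],[0,0,0],[0,0,0],[0,0,0]]' --grip 1

```text
time_s: 10.35
tcp_pos: [0.4846, -0.38, 0.2895]
eef_rot: [-179.8, 0.3, -167.4]
contact_force: [-0.3, 0.5, -0.6]
gripper_width: 0.0878
gripper_force: 0.0
```

```bash
cat > n.py <<'E'
from b import *
import sys
A=[None]*2
out=[]
for n in('scene','side'):
    c=cap(n);M=masks(c);pickle.dump(c,open('n_%s.pkl'%n,'wb'))
    for o,X in(('tum',(.484,-.379,.09)),('spare',(.7025,.3175,.07))):
        try:
            m=comp(M['t'],proj(c,[X])[0]);print(n,o,circ(plane(c,cont(m),.127 if o=='tum' else .115)[:,:2],.03),m.sum())
        except Exception as e: print(n,o,repr(e))
    m=M['w']
    a0=np.array([.5425,-.0255]);ys,xs=np.nonzero(m);P=plane(c,np.c_[xs,ys],.106)[:,:2]-a0;rr=np.hypot(*P.T)
    # straight bar: samples 100..180 mm out, white, cluster near handle
    i=(rr>.105)&(rr<.175)&(P[:,0]*.4+P[:,1]*.9>-1)
    h=cv2.fitLine(P[i].astype(np.float32),cv2.DIST_HUBER,0,.01,.01).ravel() if i.sum()>20 else None
    ang=np.degrees(np.arctan2(P[i,1],P[i,0]));print(n,'handle ang med',np.median(ang),i.sum(),ang.min(),ang.max(),'line',h)
    out.append(cv2.resize(c['img'],(400,300),interpolation=3))
save(np.hstack(out),sys.argv[1])
E
python3 n.py placed.png
```

```text
scene tum (array([ 0.4858992 , -0.37355896]), np.int64(25)) 831
scene spare (array([0.70633351, 0.31788569]), np.int64(50)) 1234
scene handle ang med 71.9608362941653 385 14.05089164438378 91.44887074928327 line [ 0.59738195 -0.8019569   0.0440801   0.1270692 ]
side tum (array([ 0.44845365, -0.27808673]), np.int64(16)) 2572
side spare (array([0.69834295, 0.317471  ]), np.int64(25)) 736
side handle ang med 92.24607209656878 388 69.11545947958261 176.9195501375412 line [ 0.8542293   0.5198965  -0.00935678  0.11485446]
```

View pics/placed.png

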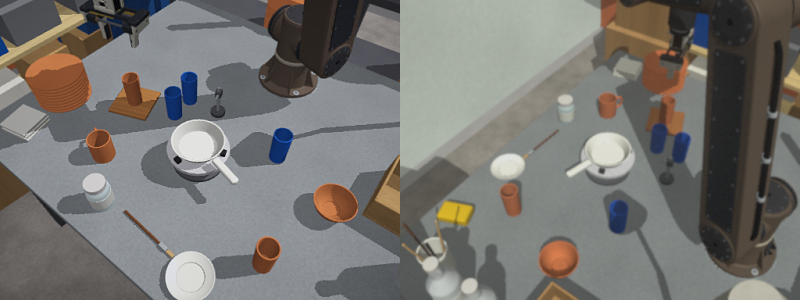

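The tumbler stands upright, well on the board: (133,90) in the scene half, (667,108) in the side half. The handle end is at (232,180). Moving above the handle with the jaws turned across it.

>>> arm_command --travel '[[0.02,0.06,0.02],[0.04,0.15,0.03],[0.06,0.26,0.03],[0.08,0.37,0.03],[0.1,0.48,0.03],[0.12,0.59,0.03],[0.14,0.7,0.03],[0.16,0.81,0.03],[0.18,0.91,0.03],[0.194,0.964,0.03],[0.194,0.964,0.03],[0.194,0.964,0.03],[0.194,0.964,0.03]]' --delta_rot '[[0,0,0.05],[0,0,0.12],[0,0,0.2],[0,0,0.28],[0,0,0.36],[0,0,0.44],[0,0,0.52],[0,0,0.6],[0,0,0.66],[0,0,0.67],[0,0,0.67],[0,0,0.67],[0,0,0.67]]' --grip 1

```text
time_s: 12.08
tcp_pos: [0.5804, 0.1016, 0.3]
eef_rot: [180.0, -0.0, -107.2]
contact_force: [-0.6, 0.8, -0.7]
gripper_width: 0.0876
gripper_force: 0.0
```

```bash
python3 - <<'E'
from b import *
c=cap('wrist');s=r.get_state();print(s['tcp_pos'],s['eef_rot'],s['joints'].round(1));pickle.dump(c,open('w2.pkl','wb'))
a=[.5425,-.0255];img=c['img'].copy()
for ph in(65,70,75,80):
    u=np.array([np.cos(np.radians(ph)),np.sin(np.radians(ph))])
    X=[[*(np.array(a)+q*u),.106] for q in(.1,.14,.18)]
    for p in proj(c,X): cv2.circle(img,tuple(int(v) for v in p.round()),1,(255,0,0),-1)
    print(ph,proj(c,X).round(0).tolist())
save(cv2.resize(img,(800,600),interpolation=3),'w2.png')
E
```

```text
[0.58049937 0.10165075 0.3001938 ] [-1.79995707e+02  3.20932765e-04 -1.07236994e+02] [ 28.9  10.8  -5.6   0.  -73.6 -46.2]
65 [[233.0, 135.0], [229.0, 174.0], [224.0, 211.0]]
70 [[242.0, 136.0], [240.0, 175.0], [239.0, 212.0]]
75 [[251.0, 136.0], [252.0, 175.0], [254.0, 212.0]]
80 [[260.0, 135.0], [264.0, 174.0], [269.0, 211.0]]
```

View pics/w2.png

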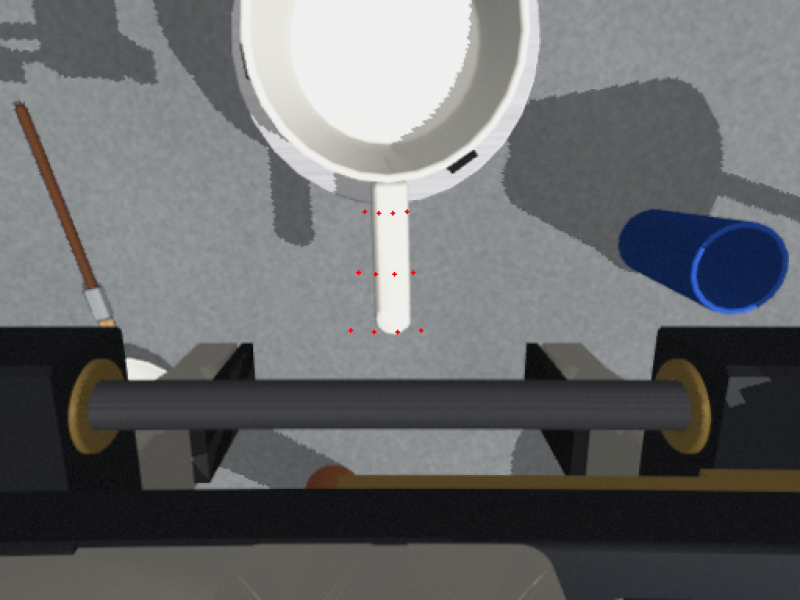

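The wrist view shows the handle as a straight bar from (391,185) to (393,333), halfway between the 70° and 75° markers, so about 74.3°. The tool sits centred beyond it. Going down astride the handle with the jaws narrowed, so one finger pushes it.

>>> arm_command --travel '[[0,0.005,-0.06],[-0.002,0.006,-0.16],[-0.003,0.006,-0.26],[-0.003,0.006,-0.34],[-0.003,0.006,-0.39],[-0.003,0.006,-0.404],[-0.003,0.006,-0.404],[-0.003,0.006,-0.404]]' --delta_rot '[[0,0,0],[0,0,0.01],[0,0,0.02],[0,0,0.02],[0,0,0.02],[0,0,0.02],[0,0,0.02],[0,0,0.02]]'

```text
time_s: 13.12
tcp_pos: [0.58, 0.1059, 0.0995]
eef_rot: [-179.9, 0.1, -105.3]
contact_force: [0.5, -0.6, 0.2]
gripper_width: 0.0875
gripper_force: 0.0
```

>>> arm_command --travel '[[0,0,0],[0,0,0],[0,0,0],[0,0,0],[0,0,0]]' --delta_rot '[[0,0,0],[0,0,0],[0,0,0],[0,0,0],[0,0,0]]' --grip 0.42

```text
time_s: 13.75
tcp_pos: [0.5791, 0.1058, 0.098]
eef_rot: [180.0, -0.0, -105.3]
contact_force: [0.8, 0.3, 0.3]
gripper_width: 0.0434
gripper_force: 0.0
```

```bash
python3 - <<'E'
from h import *
s=r.get_state();p=np.array(s['tcp_pos']);print(p,s['eef_rot'],s['gripper_width'],s['contact_force'])
a=np.array([.5425,-.0255]);v=p[:2]-a;print(np.hypot(*v),np.degrees(np.arctan2(v[1],v[0])))
P=a+.135*np.array([np.cos(np.radians(74)),np.sin(np.radians(74))])
for k in range(1,33):
    f=np.radians(74+4*k);d=(a+.135*np.array([np.cos(f),np.sin(f)])-P)/.5
    if k==16: P0=d
    if k>16: d=d-P0
    print(f"[{d[0]:.3f}, {d[1]:.3f}, 0]",74+4*k,round((k if k<=16 else k-16)*4/90,3))
E
```

```text
[0.57910819 0.10576729 0.09801502] [ 1.79995550e+02 -3.13678577e-03 -1.05342162e+02] 0.04336101088320024 [0.78434278 0.27936783 0.29627279]
0.1362764164103324 74.41712874203549
[-0.018, 0.005, 0] 78 0.044
[-0.037, 0.008, 0] 82 0.089
[-0.056, 0.010, 0] 86 0.133
[-0.074, 0.010, 0] 90 0.178
[-0.093, 0.010, 0] 94 0.222
[-0.112, 0.008, 0] 98 0.267
[-0.131, 0.005, 0] 102 0.311
[-0.149, 0.000, 0] 106 0.356
[-0.167, -0.006, 0] 110 0.4
[-0.184, -0.013, 0] 114 0.444
[-0.201, -0.021, 0] 118 0.489
[-0.218, -0.031, 0] 122 0.533
[-0.233, -0.041, 0] 126 0.578
[-0.248, -0.053, 0] 130 0.622
[-0.262, -0.065, 0] 134 0.667
[-0.275, -0.079, 0] 138 0.711
[-0.012, -0.014, 0] 142 0.044
[-0.023, -0.030, 0] 146 0.089
[-0.033, -0.046, 0] 150 0.133
[-0.042, -0.062, 0] 154 0.178
[-0.050, -0.080, 0] 158 0.222
[-0.056, -0.097, 0] 162 0.267
[-0.061, -0.115, 0] 166 0.311
[-0.065, -0.134, 0] 170 0.356
[-0.068, -0.152, 0] 174 0.4
[-0.069, -0.171, 0] 178 0.444
[-0.069, -0.190, 0] 182 0.489
[-0.068, -0.209, 0] 186 0.533
[-0.065, -0.228, 0] 190 0.578
[-0.061, -0.246, 0] 194 0.622
[-0.056, -0.264, 0] 198 0.667
[-0.050, -0.282, 0] 202 0.711
```

>>> arm_command --travel '[[-0.018,0.005,0],[-0.037,0.008,0],[-0.056,0.01,0],[-0.074,0.01,0],[-0.093,0.01,0],[-0.112,0.008,0],[-0.131,0.005,0],[-0.149,0,0],[-0.167,-0.006,0],[-0.184,-0.013,0],[-0.201,-0.021,0],[-0.218,-0.031,0],[-0.233,-0.041,0],[-0.248,-0.053,0],[-0.262,-0.065,0],[-0.275,-0.079,0],[-0.275,-0.079,0]]' --delta_rot '[[0,0,0.044],[0,0,0.089],[0,0,0.133],[0,0,0.178],[0,0,0.222],[0,0,0.267],[0,0,0.311],[0,0,0.356],[0,0,0.4],[0,0,0.444],[0,0,0.489],[0,0,0.533],[0,0,0.578],[0,0,0.622],[0,0,0.667],[0,0,0.711],[0,0,0.711]]'

```text
time_s: 15.88
tcp_pos: [0.4413, 0.066, 0.0982]
eef_rot: [-180.0, 0.0, -41.4]
contact_force: [0.3, 0.3, 0.3]
gripper_width: 0.0369
gripper_force: 0.0
```

>>> arm_command --travel '[[-0.012,-0.014,0],[-0.023,-0.03,0],[-0.033,-0.046,0],[-0.042,-0.062,0],[-0.05,-0.08,0],[-0.056,-0.097,0],[-0.061,-0.115,0],[-0.065,-0.134,0],[-0.068,-0.152,0],[-0.069,-0.171,0],[-0.069,-0.19,0],[-0.068,-0.209,0],[-0.065,-0.228,0],[-0.065,-0.228,0],[-0.065,-0.228,0]]' --delta_rot '[[0,0,0.044],[0,0,0.089],[0,0,0.133],[0,0,0.178],[0,0,0.222],[0,0,0.267],[0,0,0.311],[0,0,0.356],[0,0,0.4],[0,0,0.444],[0,0,0.489],[0,0,0.533],[0,0,0.578],[0,0,0.578],[0,0,0.578]]'

```text
time_s: 17.75
tcp_pos: [0.4093, -0.0476, 0.0981]
eef_rot: [180.0, -0.0, 10.5]
contact_force: [-0.3, -0.1, -0.3]
gripper_width: 0.0369
gripper_force: 0.0
```

```bash
python3 - <<'E'
from h import *
import pickle
s=r.get_state();p=np.array(s['tcp_pos']);a=np.array([.5425,-.0255]);v=p[:2]-a;print(p,s['eef_rot'],np.hypot(*v),np.degrees(np.arctan2(v[1],v[0]))%360,s['contact_force'],s['joints'].round(0))
W=cap('scene');S=cap('side');pickle.dump((W,S),open('p3.pkl','wb'))
i=cv2.resize(S['img'][150:270,240:400],(800,600),interpolation=3);
j=cv2.resize(W['img'][95:215,200:360],(800,600),interpolation=3)
save(np.hstack([cv2.resize(i,(400,300)),cv2.resize(j,(400,300))]),'p3.png')
E
```

```text
[ 0.40933966 -0.0475586   0.09807474] [ 1.79996981e+02 -6.13667792e-03  1.05264560e+01] 0.13497502721555743 189.4058826417658 [-0.27533486 -0.10869057 -0.34000691] [ 21.   5. -43.   0. -43.  79.]
```

View pics/p3.png

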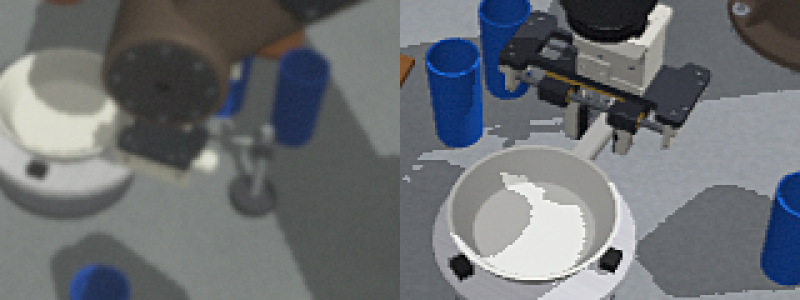

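The handle follows, trailing the tool by about 2.7°. The pin is still ahead of it: handle end at (207,160) and post at (260,180) in the side half. Pushing short of the target first, then I'll lift off and measure.

>>> arm_command --travel '[[0.005,-0.016,0],[0.009,-0.032,0],[0.013,-0.048,0],[0.013,-0.048,0],[0.013,-0.048,0]]' --delta_rot '[[0,0,0.039],[0,0,0.078],[0,0,0.117],[0,0,0.117],[0,0,0.117]]'

```text
time_s: 18.48
tcp_pos: [0.4155, -0.0715, 0.098]
eef_rot: [-180.0, 0.0, 21.1]
contact_force: [-0.2, 0.8, 0.6]
gripper_width: 0.0373
gripper_force: 0.0
```

>>> arm_command --travel '[[0,0,0.06],[0,0,0.16],[0,0,0.27],[0,0,0.38],[0.02,-0.02,0.48],[0.05,-0.05,0.53],[0.09,-0.08,0.535],[0.12,-0.11,0.535],[0.124,-0.126,0.535],[0.124,-0.126,0.535],[0.124,-0.126,0.535],[0.124,-0.126,0.535],[0.124,-0.126,0.535],[0.124,-0.126,0.535],[0.124,-0.126,0.535],[0.124,-0.126,0.535],[0.124,-0.126,0.535],[0.124,-0.126,0.535],[0.124,-0.126,0.535],[0.124,-0.126,0.535]]' --delta_rot '[[0,0,0],[0,0,0],[0,0,-0.1],[0,0,-0.2],[0,0,-0.3],[0,0,-0.4],[0,0,-0.5],[0,0,-0.6],[0,0,-0.7],[0,0,-0.8],[0,0,-0.9],[0,0,-1],[0,0,-1],[0,0,-1],[0,0,-1],[0,0,-1],[0,0,-1],[0,0,-1],[0,0,-1],[0,0,-1]]'

```text
time_s: 20.98
tcp_pos: [0.4776, -0.1348, 0.3656]
eef_rot: [180.0, -0.0, -68.8]
contact_force: [-0.1, -0.3, 0.8]
gripper_width: 0.0375
gripper_force: 0.0
```

>>> arm_command --travel '[[0,0,0],[0,0,0],[0,0,0],[0,0,0],[0,0,0],[0,0,0],[0,0,0],[0,0,0],[0,0,0],[0,0,0],[0,0,0],[0,0,0]]' --delta_rot '[[0,0,-0.1],[0,0,-0.2],[0,0,-0.3],[0,0,-0.4],[0,0,-0.5],[0,0,-0.6],[0,0,-0.7],[0,0,-0.8],[0,0,-0.9],[0,0,-1],[0,0,-1],[0,0,-1]]'

```text
time_s: 22.48
tcp_pos: [0.4776, -0.1348, 0.3656]
eef_rot: [-180.0, 0.0, -158.6]
contact_force: [0.4, 0.4, -0.1]
gripper_width: 0.0365
gripper_force: 0.0
```

```bash
cat > v.py <<'E'
from h import *
import pickle,sys
s=r.get_state();print(s['time_s'],s['tcp_pos'],s['eef_rot'])
c=cap('wrist');pickle.dump(c,open(sys.argv[1]+'.pkl','wb'))
a=np.array([.5425,-.0255])
for ph in(195,198,200.5,203):
    f=np.radians(ph);u=np.array([np.cos(f),np.sin(f)])
    print(ph,proj(c,[[*(a+q*u),z] for q,z in((.1,.106),(.14,.106),(.18,.106),(.19,.098),(.22,.098))]).round(1).tolist())
x0,y0=[int(v) for v in (sys.argv[2:4] if len(sys.argv)>3 else (0,0))]
save(cv2.resize(c['img'][y0:y0+150,x0:x0+200],(800,600),interpolation=cv2.INTER_CUBIC),sys.argv[1]+'.png')
E
python3 v.py v1 220 10
```

```text
22.475 [ 0.47764506 -0.13477613  0.36559214] [-1.79996149e+02  2.31880952e-03 -1.58608463e+02]
195 [[322.3, 158.5], [328.1, 125.1], [334.2, 89.8], [334.1, 81.0], [338.9, 53.3]]
198 [[318.0, 158.2], [321.9, 124.6], [326.1, 89.1], [325.6, 80.3], [328.9, 52.4]]
200.5 [[314.4, 158.0], [316.7, 124.4], [319.2, 88.8], [318.4, 80.0], [320.4, 52.1]]
203 [[310.8, 158.1], [311.5, 124.4], [312.3, 88.9], [311.3, 80.1], [311.9, 52.2]]
```

View pics/v1.png

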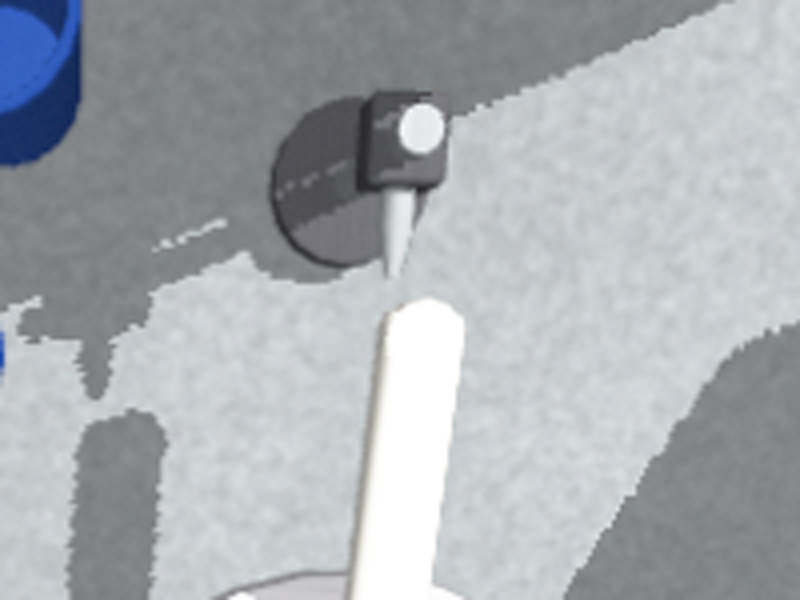

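The crop shows the pin end at (394,278), which is 200.5° by the marker table. The handle end's centre is at (426,316), which is 197.8°. So 2.7° remains, and the handle trails the commanded tool angle by 2.7°. Going back astride and pushing slowly to a commanded 203.2°.

>>> arm_command --travel '[[-0.06,0.06,-0.04],[-0.11,0.12,-0.1],[-0.127,0.135,-0.2],[-0.127,0.135,-0.3],[-0.127,0.135,-0.4],[-0.127,0.135,-0.48],[-0.127,0.135,-0.525],[-0.127,0.135,-0.535],[-0.127,0.135,-0.535],[-0.127,0.135,-0.535]]' --delta_rot '[[0,0,-0.02],[0,0,-0.038],[0,0,-0.038],[0,0,-0.038],[0,0,-0.038],[0,0,-0.038],[0,0,-0.038],[0,0,-0.038],[0,0,-0.038],[0,0,-0.038]]' --grip 0.6

```text
time_s: 23.78
tcp_pos: [0.415, -0.0671, 0.0991]
eef_rot: [-180.0, 0.1, -162.2]
contact_force: [0.3, 0.0, 0.2]
gripper_width: 0.0529
gripper_force: 0.0
```

>>> arm_command --travel '[[0,0,0],[0,0,0],[0,0,0],[0,0,0],[0,0,0]]' --delta_rot '[[0,0,0],[0,0,0],[0,0,0],[0,0,0],[0,0,0]]' --grip 0.42

```text
time_s: 24.4
tcp_pos: [0.4141, -0.0673, 0.0981]
eef_rot: [-180.0, -0.0, -162.2]
contact_force: [0.5, -0.7, -0.4]
gripper_width: 0.0367
gripper_force: 0.0
```

>>> arm_command --travel '[[0.002,-0.006,0],[0.004,-0.012,0],[0.006,-0.017,0],[0.008,-0.022,0],[0.008,-0.022,0],[0.008,-0.022,0],[0.008,-0.022,0]]' --delta_rot '[[0,0,0.015],[0,0,0.03],[0,0,0.043],[0,0,0.056],[0,0,0.056],[0,0,0.056],[0,0,0.056]]'

```text
time_s: 25.28
tcp_pos: [0.4181, -0.0782, 0.0981]
eef_rot: [-180.0, 0.0, -157.2]
contact_force: [0.6, 0.0, -0.3]
gripper_width: 0.037
gripper_force: 0.0
```

>>> arm_command --travel '[[-0.001,0.003,0],[-0.001,0.006,0],[-0.002,0.008,0.02],[-0.002,0.008,0.08],[-0.002,0.008,0.18],[-0.002,0.008,0.28],[0.03,-0.02,0.38],[0.07,-0.06,0.48],[0.11,-0.1,0.53],[0.119,-0.113,0.535],[0.119,-0.113,0.535],[0.119,-0.113,0.535],[0.119,-0.113,0.535]]' --delta_rot '[[0,0,0],[0,0,-0.02],[0,0,-0.02],[0,0,-0.02],[0,0,-0.02],[0,0,-0.02],[0,0,-0.02],[0,0,-0.02],[0,0,-0.02],[0,0,-0.018],[0,0,-0.018],[0,0,-0.018],[0,0,-0.018]]'

```text
time_s: 26.9
tcp_pos: [0.477, -0.1343, 0.3651]
eef_rot: [180.0, -0.0, -158.8]
contact_force: [-0.3, -0.3, 0.0]
gripper_width: 0.037
gripper_force: 0.0
```

```bash
python3 v.py v2 220 10; cat > e.py <<'E'
from h import *
import pickle,sys
c=pickle.load(open(sys.argv[1]+'.pkl','rb'));hsv=cv2.cvtColor(c['img'],cv2.COLOR_RGB2HSV)
for y in (95,105,115,125,135):
    g=c['img'][y,290:350].astype(int).min(1); xs=np.nonzero(g>235)[0]+290
    m=xs.mean(); P=plane(c,[(m,y)],.106)[0]-[.5425,-.0255,0]; print(y,xs.min(),xs.max(),m.round(1),round(np.hypot(P[0],P[1]),3),(np.degrees(np.arctan2(P[1],P[0]))%360).round(2))
E
python3 e.py v1; python3 e.py v2
```

```text
26.9 [ 0.47703154 -0.13431707  0.36513369] [ 1.79980421e+02 -4.05447533e-02 -1.58768064e+02]
195 [[321.8, 158.9], [327.4, 125.4], [333.5, 90.1], [333.3, 81.3], [338.0, 53.6]]
198 [[317.4, 158.5], [321.2, 124.9], [325.3, 89.4], [324.8, 80.6], [327.9, 52.7]]
200.5 [[313.8, 158.4], [316.0, 124.7], [318.4, 89.2], [317.6, 80.4], [319.5, 52.4]]
203 [[310.2, 158.4], [310.8, 124.8], [311.5, 89.2], [310.4, 80.4], [311.0, 52.5]]
95 317 335 326.0 0.174 197.76
105 317 334 325.5 0.162 197.47
115 315 332 323.5 0.151 197.79
125 314 331 322.5 0.14 197.69
135 312 329 320.5 0.128 198.1
95 309 328 318.5 0.174 200.31
105 310 327 318.5 0.162 200.02
115 309 326 317.5 0.151 200.13
125 308 325 316.5 0.14 200.26
135 307 324 315.5 0.128 200.42
```

View pics/v2.png

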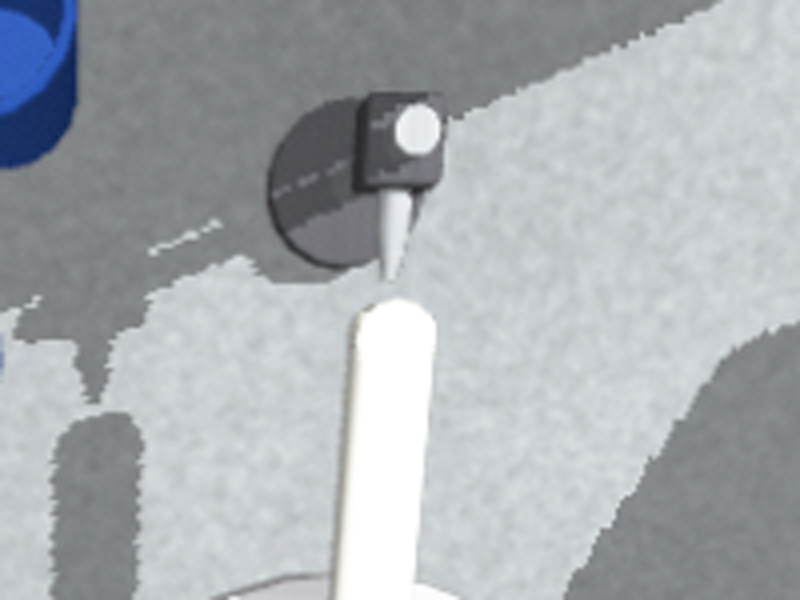

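The pin end at (391,280) reads 200.45°, and the handle end's centre at (396,316) reads about 200.2–200.3°. They're aligned to within about 1 mm and the robot is clear of everything, so I'm handing in.

```bash
python3 -c "
from h import *
print(close_job())"
```

```text
the job is handed in; nothing more can be done
None
```

The job is handed in at about 27 s: the tumbler stands upright near the middle of the board, the dish's handle points at the gauge pin to within about 0.3° (1 mm), and the arm never touched the bowl, the mug or the other tumbler.

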